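# Wedge up the brazing nest and hold it

### The arm

A 7-joint arm with a two-finger parallel gripper is mounted at the origin on the work surface. World frame = base frame: x ahead of the robot, y to its left, z up, the work surface at z = 0. Lengths are in m, angles in degrees, forces in N, time in s.
With the tool pointing down it reaches from about 0.375 to 0.925 m from the base axis. Payload 3.1 kg.
Tool frame: the origin (TCP) lies between the finger pads; the fingertips stand 22 mm ahead of it and the grasp point (between the pads) lies 3 mm ahead of it; z points along the fingers, y is the line along which they close (so a half turn about z gives the same grasp; the last joint's range is limited). The gripper opens to 85 mm and grips with 20 to 120 N. Pads are 22 mm wide; open, the fingers measure 114 mm over their backs; the gripper's body (76 mm by 85 mm) begins 54 mm behind the grasp point. The pads swing forward as they close: fully open they stand 13 mm farther back than shut.
Start: joints at [58.109, 21.939, 2.515, 91.553, -1.026, 66.532, -2.859], TCP at [0.288, -0.583, 0.253] pointing down, gripper open.
Joint ranges: [-149.38, 149.38], [-23.57, 123.04], [-84.95, 90], [0, 143.3], [-89.99, 269.99], [3.08, 112.72], [-163.45, 163.45]. Speed limits (degrees/s): [159.86, 159.86, 180, 180, 180, 180, 180].

### API

Orientations are given as a 3x3 rotation matrix whose columns are the frame's x, y, z axes.
In Python, from station import manip gives the robot as it stands.
- The arm moves only by the tool servo_tool, never from a script. Its argument "moves" is a list of rows, each a list of 5 numbers: the opening, from 0 (shut) to 1 (fully open), then the shift along the world's x, y, z in mm, then the turn about the world's z in degrees. A call has 1 to 20 rows; each row shifts and turns the commanded pose from where the row before left it; what a row does not reach is not made up. A row lasts 1/10 s, in which the tool goes at most 50 mm and 8.59 degrees, less where a joint would pass 70% of its speed; a pose out of reach is approached as far as the arm can. A call is refused whole if a number of a shift passes 50 or a number of a turn 8.59, either way. A call with a gripper value outside its range is refused whole. The fingers move at their own pace and stop on an object; "newtons" is the grip in N (left out, the last holds). Time passes only in rows, so rows that do not move let the fingers close. It gives the time, the measured TCP pose, the force, the opening and the grip force at its end, in the units of the state.
- manip.sense(): the state, without advancing time (a new reading comes with each control period).
- manip.capture(name): name is "scene" or "top" or "wrist"; returns a dict with "frame" (420x560x3 uint8, red, green, blue), "mtx" (3x3 intrinsics, pixels), "k1" (the pictures are not rectified: a ray, as slopes to the right and down, at radius r is drawn at 1 + k1 r^2 times it, then the intrinsics apply), "R" (3x3) and "t" (3): a world point X has camera coordinates R X + t. Camera axes: x right, y down, z forward; pixel columns grow to the right and rows downward; lengths in m; the calibration is good to about 2 mm. A picture is of the moment at which its call begins. There is no depth.
- manip.close_job(): hands the job in; it is judged then, once.
The state is a dict: "time": time; "joints": joint angles; "joint_vel": joint speeds; "tau": joint torques, N m; "tcp_pos": TCP position; "eef_rot": TCP orientation; "wrist_force": force on the tool from outside, world axes, zero at the start; "torque": the same for the moment, N m; "grip_width": finger opening in m; "gripper_force": force on a finger pad.
Only numpy, scipy, OpenCV 4.12 (cv2) and the standard library are available. Lean on these libraries where they do the work, as an engineer would, in place of code of your own. Each camera call takes 0.05 s, during which the arm holds its last target. There are 200 camera calls.

### The job

Pick up the steel levelling wedge (the one with the upright lug), lay it flat on the brazing stand's base plate and push its thin toe under the nest plate, from the stand's open apron, until the nest just lifts off its rest rails, with a gap of about 3 mm and no more than 6 mm. Let only the wedge touch and lift the nest, leave the loose tee, shim block and bin alone, and finish while still gripping the wedge in place under the nest: do not let go.

Things in the scene. Friction and masses are not known exactly. Their poses are not given: they have to be found in the camera images.
- wedge: Loose steel levelling wedge, 250 g, flat on the bench. Origin on its underside below the centre of its upright lug; x runs to the thin toe, z up. Lug: block 28 mm along x, 30 mm wide in y, 55 mm tall (x -14 to +14 mm), gripped across its width. Ramp: 40 mm wide, from x = +14 mm (26 mm thick) down to x = +94 mm (toe, 6 mm thick), 1 mm of height per 4 mm of length
- wedge_toe (a point): The middle of the wedge's toe on its underside, 94 mm along x from the wedge's origin
- stand: Fixed brazing stand. Base plate 240 x 150 mm, 12 mm thick, x = -130 to +110 mm; origin at bench height below the nest's centre. Its x axis is the way the wedge is pushed in, from the open apron (x below -45 mm). Two guide posts pass up through the nest to 88 mm above the bench (x 15, y +-50 mm); a coil head, 112 mm tall, stands at x = 65 to 105 mm, its copper loop 92 mm up above the nest
- slot_mouth (a point): Middle of the slot's mouth, on the base plate's top (12 mm above the bench), below the nest plate's front edge (x = -45 mm of the stand), axes as the stand's. The slot under the nest is 84 mm wide, 14 mm high, 90 mm long, between two rest rails (16 mm wide, centred at y +-50 mm) that carry the nest
- nest (a joint): Lift of the nest off its rest rails, m: 0 resting, 0.03 highest. Aluminium plate 90 mm along the stand's x, 124 mm wide, 12 mm thick, underside 26 mm above the bench at rest, with a brass fitting on top; slides straight up on posts, no spring, 0.4 to 0.85 kg. The wedge meets its edge with the toe 32 mm past the slot mouth; each further 4 mm of push lifts it 1 mm
- tee: Bystander: loose aluminium pipe tee, 55 mm long, 24 mm thick, 60 g. Origin on the bench under its middle
- shim: Bystander: loose flat steel shim block 60 x 36 x 12 mm, no slope. Origin under its centre
- bin: Bystander: open blue plastic bin 170 x 130 x 75 mm with fittings in it. Origin under its centre

How it is judged (in metres and radians):
On the way:
1. the wedge's toe is in the slot under the nest's edge while the nest still rests (x of wedge_toe in the frame of slot_mouth between 0.005 and 0.06 m and y of wedge_toe in the frame of slot_mouth between -0.04 and 0.04 m and value of joint nest below 0.001 m), for 0.05 s.
At the end, for the whole second after the job is handed in: The nest stands still 1.2 to 6 mm above its rest rails, carried by the wedge (contact force over 2 N), which lies flat on the base plate (tilt under 0.1 rad) and is still gripped by the fingers (over 2 N); the robot does not touch the nest (value of joint nest between 0.0012 and 0.006 m and velocity of joint nest between -0.003 and 0.003 m/s and contact force between wedge and nest above 2 N and contact force between wedge and stand above 1 N and contact force between the fingers and wedge above 2 N and contact force between each of the arm, the fingers and nest below 0.5 N and angle between wedge's own z axis and vertical below 0.1 rad and linear speed of wedge below 0.01 m/s); the arm keeps its last pose, push and grip.
It fails at once if the nest is jacked up far too high (over 9 mm) (value of joint nest above 0.009 m).
It fails at once if the robot itself touches the nest (contact force between any of the fingers, the arm and nest above 2 N).
It fails at once if a bystander is moved by more than 25 mm (distance of any of tee, shim, bin from where it was at the start of the episode above 0.025 m).
It also fails if it takes over 45 s, if anything falls off the work surface, if the arm or the gripper's body presses on something with over 40 N, if the wrist force passes 120 N, or if a joint passes its speed limit or range.

## Working session

There is one attempt and no reset: what is moved stays moved. The work goes in short steps, Python scripts to look and compute and a tool call to move; the robot and the scene stay as the last step left them, time stands still between calls to the robot, and variables do not carry over. Pictures are saved under pics/ and viewed, at most 10 in all, crops included, and the job is handed in when it is done.

Besides the shell and the picture viewer there is one more tool, called after "Call:" as a command line: name --pt "numbers of a row" for each row, then --argument value for the rest. servo_tool: Moves the arm, as the interface text tells. Its arguments: {"type":"object","properties":{"moves":{"type":"array"},"newtons":{"type":"number"}},"required":["moves"]}

```bash
mkdir -p pics; cat > h.py <<'E'
import numpy as np, cv2
from station import manip
def cap(n,f=None):
    c=manip.capture(n)
    if f: cv2.imwrite('pics/'+f,c['frame'][:,:,::-1])
    return c
def ray(c,u,v):
    K=np.array(c['mtx']);k=c['k1'];R=np.array(c['R']);t=np.array(c['t'])
    p=cv2.undistortPoints(np.array([[[u,v]]],float),K,np.array([k,0,0,0,0.]))[0,0]
    return -R.T@t, R.T@np.array([p[0],p[1],1])
def onz(c,u,v,z):
    o,d=ray(c,u,v); return o+d*(z-o[2])/d[2]
def tri(obs):
    A=np.zeros((3,3));b=np.zeros(3);L=[]
    for c,u,v in obs:
        o,d=ray(c,u,v);d=d/np.linalg.norm(d);P=np.eye(3)-np.outer(d,d);A+=P;b+=P@o;L.append((P,o))
    X=np.linalg.solve(A,b); return X,[np.linalg.norm(P@(X-o)) for P,o in L]
def proj(c,X):
    q=cv2.projectPoints(np.array(X,float).reshape(-1,1,3),cv2.Rodrigues(np.array(c['R'],float))[0],np.array(c['t'],float),np.array(c['mtx'],float),np.array([c['k1'],0,0,0,0.]))[0]
    return q.reshape(-1,2)
E
python3 - <<'E'
from h import *
a=cap('top','top.png');b=cap('scene','scene.png');w=cap('wrist','wrist.png')
for c in(a,b,w): print(np.round(ray(c,280,210),3).tolist(),c['mtx'][0][0],c['k1'])
s=manip.sense();print(s['time'],s['tcp_pos'],np.round(s['eef_rot'],3).tolist(),s['grip_width'])
E
```

```text
[[0.296, 0.086, 1.26], [0.2, -0.004, -0.98]] 464.1923056900693 -0.019740079569417972
[[1.046, -0.576, 1.022], [-0.383, 0.503, -0.775]] 505.7037241827582 -0.10326755715621845
[[0.363, -0.545, 0.372], [-0.287, -0.148, -0.946]] 342.7430457916769 -0.053720112042564716
0.15 [ 0.28756137 -0.58213625  0.25213936] [[0.897, 0.443, -0.001], [0.443, -0.897, 0.002], [-0.0, -0.002, -1.0]] 0.08543163674914415
```

View pics/top.png

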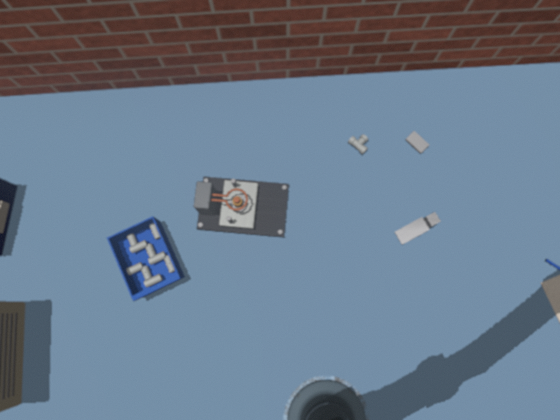

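View pics/scene.png

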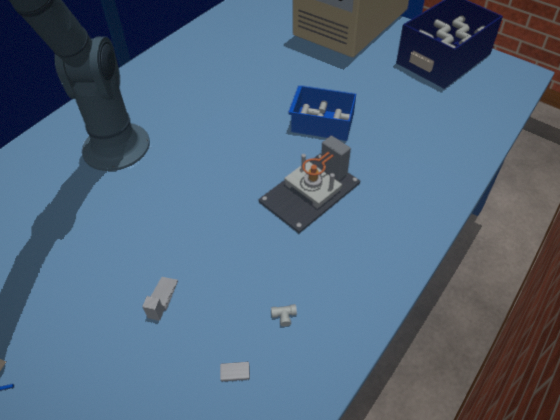

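The top view shows the stand around px (243,207) with its apron to the right. The wedge is at about (418,228), with its lug near (432,219) and its toe near (400,236). The tee is at (358,145), the shim at (418,142) and the bin at (147,258). The scene view agrees: wedge (160,298), stand (310,190). I'll zoom in to pick corners.

```bash
python3 - <<'E'
import cv2,numpy as np
a=cv2.imread('pics/top.png');b=cv2.imread('pics/scene.png')
def cr(i,x,y,w,h,W,H):
    o=cv2.resize(i[y:y+h,x:x+w],(W,H),interpolation=cv2.INTER_CUBIC)
    s=W/w
    for k in range(0,w,10):
        cv2.line(o,(int(k*s),0),(int(k*s),6 if (x+k)%50 else 16),(0,255,255),1)
    for k in range(0,h,10):
        cv2.line(o,(0,int(k*s)),(6 if (y+k)%50 else 16,int(k*s)),(0,255,255),1)
    return o
o=np.vstack([np.hstack([cr(a,190,170,110,80,400,291)[:290],cr(a,390,200,60,50,400,333)[:290]]),
 np.hstack([cr(b,250,130,120,100,400,333)[:300],cr(b,130,270,60,60,400,400)[:300]])])
cv2.imwrite('pics/crop.png',o)
E
```

```text
(no output)
```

View pics/crop.png

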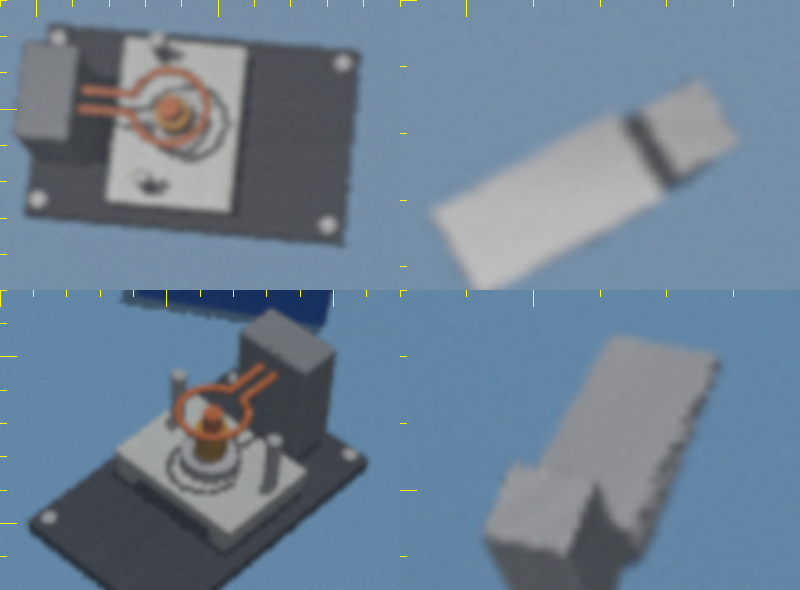

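View pics/wrist.png

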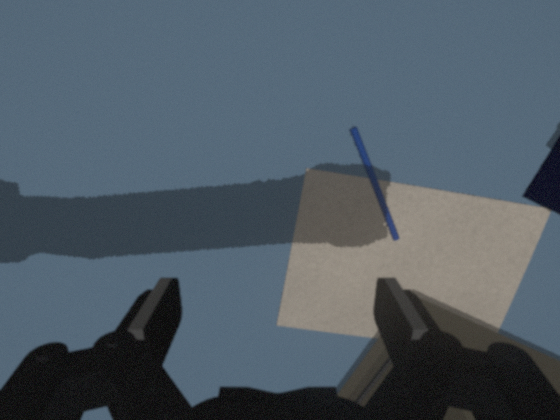

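The crops show four things clearly: the base plate corners, the nest plate corners, the lug top in both views, and the toe corners. The wrist picture shows only paper and a pen, nothing we need. Next I'll triangulate these points.

```bash
python3 - <<'E'
from h import *
a=cap('top');b=cap('scene')
T=lambda x,y:(a,190+x/3.636,170+y/3.636)
W=lambda x,y:(a,390+(x-400)/6.667,200+y/6.667)
S=lambda x,y:(b,250+x/3.333,130+(y-290)/3.333)
V=lambda x,y:(b,130+(x-400)/6.667,270+(y-290)/6.667)
def show(n,*o):
    X,e=tri(o);print(n,np.round(X*1000,1),'res',np.round(np.array(e)*1000,1))
print('base z12');
for p in [(52,24),(360,50),(345,244),(27,215)]: print(np.round(onz(*T(*p),.012)*1000,1))
print('nest z38')
for p in [(123,36),(247,47),(233,213),(106,200)]: print(np.round(onz(*T(*p),.038)*1000,1))
print('base scene',np.round(onz(*S(28,525),.012)*1000,1),np.round(onz(*S(368,460),.012)*1000,1))
show('nest near-left (233,213)',T(233,213),S(117,450))
show('nest near-right',T(247,47),S(225,540))
show('nest far',T(123,36),S(305,467))
print('lug z55 top/scene')
for p in [(642,112),(698,80),(740,137),(680,180)]: print(np.round(onz(*W(*p),.055)*1000,1))
for p in [(485,533),(510,465),(597,483),(570,555)]: print(np.round(onz(*V(*p),.055)*1000,1))
lt=np.array([(642,112),(698,80),(740,137),(680,180)]).mean(0);ls=np.array([(485,533),(510,465),(597,483),(570,555)]).mean(0)
show('lug c',W(*lt),V(*ls))
show('toe1',W(430,212),V(615,335));show('toe2',W(478,293),V(720,355))
show('toe1b',W(430,212),V(720,355))
E
```

```text
base z12
[659.8 284.6  12. ]
[623.5  50.6  12. ]
[475.2  72.   12. ]
[512.9 308.1  12. ]
nest z38
[639.3 227.7  38. ]
[624.6 135.5  38. ]
[499.8 152.7  38. ]
[515.6 245.2  38. ]
base scene [481.2  72.6  12. ] [662.9 287.9  12. ]
nest near-left (233,213) [502.7 155.6  37.8] res [4.1 4.1]
nest near-right [625.2 135.1  33.7] res [0.8 0.8]
nest far [638.  227.1  42. ] res [0.2 0.2]
lug z55 top/scene
[ 497.9 -304.8   55. ]
[ 509.3 -328.8   55. ]
[ 485.3 -342.5   55. ]
[ 469.7 -316.4   55. ]
[ 485.5 -339.1   55. ]
[ 474.  -316.2   55. ]
[ 502.2 -303.7   55. ]
[ 513.8 -328.1   55. ]
lug c [ 491.8 -322.5   53.2] res [1.6 1.6]
toe1 [ 458.6 -236.9   23.1] res [15.9 15.9]
toe2 [ 450.1 -234.1  -11.4] res [18.8 18.8]
toe1b [ 471.7 -227.4    4.4] res [1.5 1.5]
```

Everything agrees with the given sizes. The lug top is at about (492,−322), measured height 53 mm, with the wedge's yaw about 116.5°. The nest top measures about 38 mm. The slot mouth is at about (562.4,144.2), with the stand's yaw about 81.2°; nest and base plate give the same answer. I'll hover over the lug.

Call:
servo_tool --pt "1 17 21.7 -4.5 7.5" --pt "1 17 21.7 -4.5 7.5" --pt "1 17 21.7 -4.5 7.5" --pt "1 17 21.7 -4.5 7.5" --pt "1 17 21.7 -4.5 7.5" --pt "1 17 21.7 -4.5 7.5" --pt "1 17 21.7 -4.5 7.5" --pt "1 17 21.7 -4.5 7.5" --pt "1 17 21.7 -4.5 7.5" --pt "1 17 21.7 -4.5 7.5" --pt "1 17 21.7 -4.5 7.5" --pt "1 17 21.7 -4.5 7.5" --pt "1 0 0 0 0" --pt "1 0 0 0 0"

```text
time: 1.65
tcp_pos: [0.492, -0.3218, 0.1991]
eef_rot: [[-0.443, 0.896, -0.001], [0.896, 0.443, 0.0], [0.0, -0.0, -1.0]]
wrist_force: [-0.5, -0.3, 0.2]
grip_width: 0.0858
gripper_force: 0.0
```

```bash
python3 - <<'E'
from h import *
w=cap('wrist','w2.png');s=manip.sense();print(s['time'],s['tcp_pos'],np.round(s['eef_rot'],3).tolist(),s['wrist_force'],np.round(s['joints'],0))
E
```

```text
1.7 [ 0.49125616 -0.32325412  0.19919173] [[-0.441, 0.897, -0.001], [0.897, 0.441, -0.001], [-0.0, -0.001, -1.0]] [ 0.46625542  0.58383959 -0.51153864] [ 46.  20. -20. 102.   8.  59.  49.]
```

View pics/w2.png

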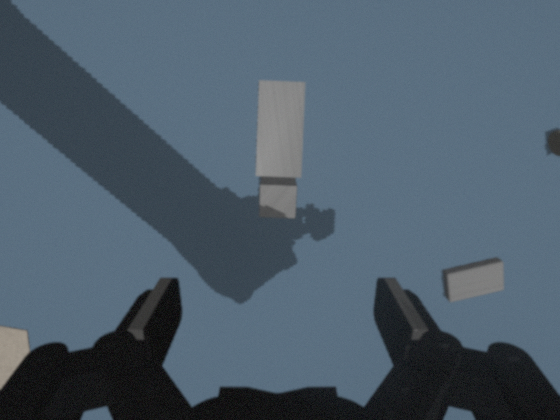

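The wrist view has the wedge centred between the fingers, with its toe edge at rows 81–82 (cols 260–305). The lug top is at cols 260–297, rows 185–217. I'll check these numerically.

```bash
python3 - <<'E'
from h import *
w=cap('wrist')
f=w['frame'].astype(int)
m=((f[:,:,0]+25>f[:,:,2])&(f.sum(2)>170)).astype(np.uint8)[60:240,230:330]
cs,_=cv2.findContours(m,0,2);
for c in cs:
  if cv2.contourArea(c)>300:
    p=cv2.boxPoints(cv2.minAreaRect(c))+[230,60];print(np.round(p,1).tolist())
P=lambda u,v,z:onz(w,u,v,z)*1000
L=[P(u,v,.055) for u,v in [(260,185),(297,185),(297,217),(260,217)]];print('lug',np.round(L,1),np.mean(L,0))
t1,t2=P(259,81,.006),P(305.5,82,.006);print('toe',t1,t2,(t1+t2)/2)
c=np.mean(L,0);d=(t1+t2)/2-c;print('yaw',np.degrees(np.arctan2(d[1],d[0])),np.hypot(d[0],d[1]))
E
```

```text
[[230.0, 78.0], [329.0, 78.0], [329.0, 239.0], [230.0, 239.0]]
lug [[ 472.3 -316.7   55. ]
 [ 498.8 -303.7   55. ]
 [ 511.2 -327.8   55. ]
 [ 483.9 -341.2   55. ]] [ 491.55735831 -322.33709379   55.        ]
toe [ 435.24223766 -245.99860754    6.        ] [ 471.59825108 -228.99516677    6.        ] [ 453.42024437 -237.49688715    6.        ]
yaw 114.20472686495425 93.01774090138076
```

Position confirmed: lug centre (491.6,−322.3), toe distance 93 mm (expected 94), yaw about 115.5°. Descending and gripping.

Call:
servo_tool --pt "1 0 0 -30 -0.7" --pt "1 0 0 -40 0" --pt "1 0 0 -40 0" --pt "1 0 0 -30 0" --pt "1 0 0 -15 0" --pt "1 0 0 -6 0" --pt "1 0 0 0 0" --pt "0 0 0 0 0" --pt "0 0 0 0 0" --pt "0 0 0 0 0" --pt "0 0 0 0 0" --pt "0 0 0 0 0" --pt "0 0 0 0 0" --pt "0 0 0 0 0" --newtons 70

```text
time: 3.15
tcp_pos: [0.493, -0.3228, 0.0395]
eef_rot: [[-0.432, 0.902, 0.002], [0.902, 0.432, -0.001], [-0.002, 0.001, -1.0]]
wrist_force: [-0.0, 0.8, 5.8]
grip_width: 0.0296
gripper_force: 69.5
```

Gripped: width 29.6 mm, 70 N. I'll lift it, then carry it to the apron while turning to the stand's yaw.

Call:
servo_tool --pt "0 0 0 10 0" --pt "0 0 0 30 0" --pt "0 0 0 35 0" --pt "0 0 0 15 0" --pt "0 2.4 16 0 -1.4" --pt "0 4.9 33 0 -3.3" --pt "0 4.9 33 0 -3.3" --pt "0 4.9 33 0 -3.3" --pt "0 4.9 33 0 -3.3" --pt "0 4.9 33 0 -3.3" --pt "0 4.9 33 0 -3.3" --pt "0 4.9 33 0 -3.3" --pt "0 4.9 33 0 -3.3" --pt "0 4.9 33 0 -3.3" --pt "0 2.5 21 0 -3.3" --pt "0 0 0 0 0" --pt "0 0 0 0 0"

```text
time: 4.85
tcp_pos: [0.5398, 0.0116, 0.1274]
eef_rot: [[0.151, 0.989, -0.002], [0.989, -0.151, -0.001], [-0.001, -0.002, -1.0]]
wrist_force: [-0.1, -0.8, -2.1]
grip_width: 0.0295
gripper_force: 69.0
```

```bash
python3 - <<'E'
from h import *
w=cap('wrist','w3.png');a=cap('top','top3.png');b=cap('scene','scene3.png');s=manip.sense();print(s['time'],s['tcp_pos'],np.round(s['eef_rot'],3).tolist(),s['wrist_force'],np.round(s['joints'],0))
E
```

```text
5.0 [0.5402551  0.00936096 0.1276813 ] [[0.156, 0.988, -0.001], [0.988, -0.156, -0.001], [-0.001, -0.001, -1.0]] [ 0.06173273 -0.40873537 -2.67196599] [ 13.  20. -21. 112.  10.  50. -22.]
```

View pics/w3.png

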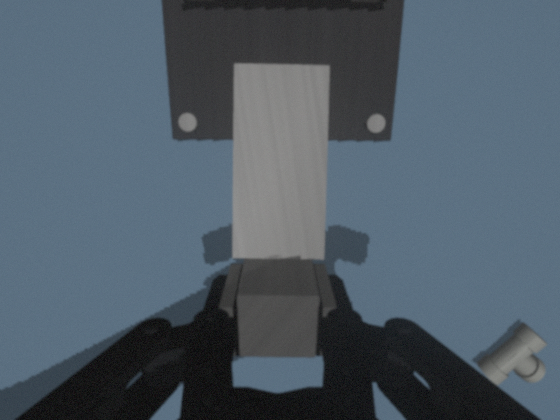

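The wedge is held straight, pointing at the stand. Its toe corners are at px (233,63) and (330,66); the base's front corners are at (173,139) and (392,139), with its screws at (187,122) and (376,123). Checking the alignment numerically.

```bash
python3 - <<'E'
from h import *
w=cap('wrist');P=lambda u,v,z:onz(w,u,v,z)*1000
l,r=P(173,139,.012),P(392,139,.012);sl,sr=P(187,122,.012),P(376,123,.012)
x0=P(163,0,.012);x1=P(404.5,0,.012)
print('front',l,r,(l+r)/2,np.linalg.norm(l-r));print('screws',sl,sr,(sl+sr)/2)
ang=lambda d:np.degrees(np.arctan2(d[1],d[0]))
print('yaw',ang(x0-l),ang(x1-r),ang(r-l)+90,ang(sr-sl)+90)
z=.128-.0395
t1,t2=P(233,63.5,z+.006),P(330,65.5,z+.006);print('toe',t1,t2,(t1+t2)/2,np.linalg.norm(t1-t2),ang(t2-t1)+90)
a,b=P(233,259,z+.026),P(325,259,z+.026);print('ramp base',(a+b)/2,np.linalg.norm(a-b),ang((t1+t2-a-b)))
d=np.array([.153,.988]);print('mouth from front',((l+r)/2)[:2]+85*d)
E
```

```text
front [477.91392149  73.96346422  12.        ] [626.03336598  50.75114551  12.        ] [551.97364374  62.35730486  12.        ] 149.92725428007117
screws [490.1053929   83.48215738  12.        ] [615.8470429   63.10021909  12.        ] [552.9762179   73.29118824  12.        ]
yaw 80.3583920217521 81.19177015848162 81.09341818104505 80.79279159107875
toe [536.77855094 106.70054773  94.5       ] [576.63682807  99.65723801  94.5       ] [556.70768951 103.17889287  94.5       ] 40.47580101096292 79.97878246012188
ramp base [543.31825779  24.50520449 114.5       ] 39.937670349973345 80.34140524443285
mouth from front [564.97864374 146.33730486]
```

The wedge is laterally within 0.5 mm of the slot's axis, with the toe about 42 mm short of the mouth. I'll advance to about 14 mm short and lower to just above the base.

Call:
servo_tool --pt "0 2.2 14 0 0.5" --pt "0 2.1 13.7 0 0" --pt "0 0 0 -20 0" --pt "0 0 0 -25 0" --pt "0 0 0 -18 0" --pt "0 0 0 -8 0" --pt "0 0 0 -2 0" --pt "0 0 0 0 0" --pt "0 0 0 0 0"

```text
time: 5.95
tcp_pos: [0.5463, 0.0398, 0.0564]
eef_rot: [[0.144, 0.99, 0.002], [0.99, -0.144, 0.0], [0.001, 0.002, -1.0]]
wrist_force: [0.7, 0.0, -2.5]
grip_width: 0.0294
gripper_force: 69.0
```

```bash
python3 - <<'E'
from h import *
w=cap('wrist','w4.png');b=cap('scene')['frame'][130:250,230:390,::-1]
cv2.imwrite('pics/s4.png',np.hstack([w['frame'][:,:,::-1][:, 130:430],cv2.resize(b,(500,420)[:2],interpolation=2)]))
s=manip.sense();print(s['time'],s['tcp_pos'],np.round(s['eef_rot'],3).tolist(),s['wrist_force'])
E
```

```text
6.05 [0.54622317 0.03948103 0.05640005] [[0.145, 0.989, 0.002], [0.989, -0.145, 0.0], [0.001, 0.002, -1.0]] [-0.66441027  0.25039027 -2.57042421]
```

View pics/s4.png

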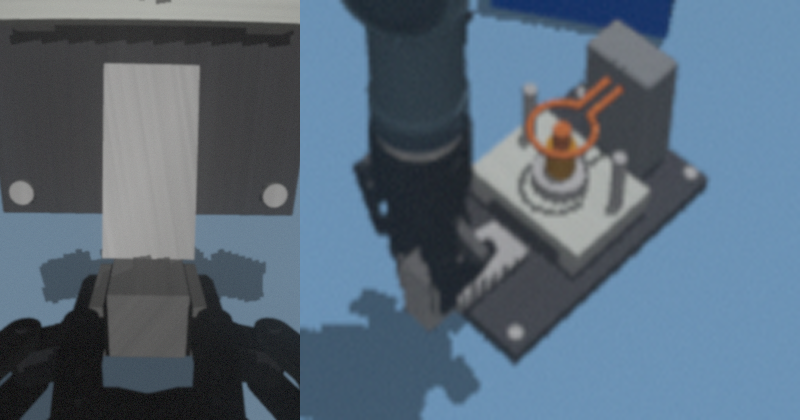

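The wedge is about 5 mm above the base plate, square to the slot, with its toe just short of the nest's edge. Now lowering 2.5 mm and inserting the toe about 17 mm, then lowering to contact.

Call:
servo_tool --pt "0 0 0 -2.5 -0.5" --pt "0 0.8 5 0 0" --pt "0 1.1 7 0 0" --pt "0 1.1 7 0 0" --pt "0 1.1 7 0 0" --pt "0 0.6 4 0 0" --pt "0 0 0 0 0" --pt "0 0 0 -1 0" --pt "0 0 0 -1 0" --pt "0 0 0 0 0" --pt "0 0 0 0 0"

```text
time: 7.15
tcp_pos: [0.55, 0.0691, 0.0514]
eef_rot: [[0.154, 0.988, -0.0], [0.988, -0.154, -0.0], [-0.0, -0.0, -1.0]]
wrist_force: [-3.5, -0.8, 5.6]
grip_width: 0.0291
gripper_force: 69.7
```

The wedge is flat on the base: z is as predicted, with about 8 N down. The toe is roughly 17 mm in. Pushing gently now, watching the force for contact with the nest.

Call:
servo_tool --pt "0 0.5 3 0 0" --pt "0 0.5 3 0 0" --pt "0 0.5 3 0 0" --pt "0 0.2 1 0 0" --pt "0 0 0 0 0" --pt "0 0 0 0 0"

```text
time: 7.75
tcp_pos: [0.5527, 0.0776, 0.0514]
eef_rot: [[0.154, 0.988, 0.002], [0.988, -0.154, -0.002], [-0.001, 0.002, -1.0]]
wrist_force: [-0.3, -4.3, 6.4]
grip_width: 0.0293
gripper_force: 69.8
```

Call:
servo_tool --pt "0 0.3 2 0 0" --pt "0 0 0 0 0"

```text
time: 7.95
tcp_pos: [0.5531, 0.0796, 0.0515]
eef_rot: [[0.155, 0.988, 0.002], [0.988, -0.155, -0.002], [-0.001, 0.002, -1.0]]
wrist_force: [-0.9, -3.9, 4.6]
grip_width: 0.0291
gripper_force: 69.9
```

Call:
servo_tool --pt "0 0.3 2 0 0" --pt "0 0 0 0 0"

```text
time: 8.15
tcp_pos: [0.5534, 0.0816, 0.0515]
eef_rot: [[0.154, 0.988, 0.002], [0.988, -0.154, -0.002], [-0.001, 0.002, -1.0]]
wrist_force: [0.2, -3.5, 4.8]
grip_width: 0.0294
gripper_force: 69.9
```

Call:
servo_tool --pt "0 0.3 2 0 0" --pt "0 0 0 0 0"

```text
time: 8.35
tcp_pos: [0.5538, 0.0836, 0.0515]
eef_rot: [[0.155, 0.988, 0.002], [0.988, -0.155, -0.002], [-0.001, 0.002, -1.0]]
wrist_force: [-1.4, -3.9, 5.7]
grip_width: 0.0297
gripper_force: 69.9
```

Call:
servo_tool --pt "0 0.3 2 0 0" --pt "0 0 0 0 0"

```text
time: 8.55
tcp_pos: [0.554, 0.0856, 0.0515]
eef_rot: [[0.154, 0.988, 0.002], [0.988, -0.154, -0.002], [-0.001, 0.002, -1.0]]
wrist_force: [-1.2, -3.9, 6.0]
grip_width: 0.0291
gripper_force: 69.8
```

```bash
python3 - <<'E'
from h import *
b=cap('scene')['frame'];cv2.imwrite('pics/sc5.png',b[:,:,::-1])
w=cap('wrist','w5.png')
s=manip.sense();print(s['time'],s['tcp_pos'],s['wrist_force'],s['torque'])
E
```

```text
8.65 [0.55402439 0.08560183 0.05147578] [-0.25900945 -4.08073745  4.83158895] [-0.79216912  0.23329572  0.0525856 ]
```

The force is steady at about −4 N, which is just sliding friction, so the nest isn't touched yet. Continuing in 2 mm steps.

Call:
servo_tool --pt "0 0.3 2 0 0" --pt "0 0 0 0 0" --pt "0 0 0 0 0"

```text
time: 8.95
tcp_pos: [0.5541, 0.0861, 0.0515]
eef_rot: [[0.155, 0.988, 0.001], [0.988, -0.155, -0.004], [-0.003, 0.002, -1.0]]
wrist_force: [-0.5, -5.4, 7.9]
grip_width: 0.0292
gripper_force: 69.9
```

Call:
servo_tool --pt "0 0.3 2 0 0" --pt "0 0 0 0 0" --pt "0 0 0 0 0"

```text
time: 9.25
tcp_pos: [0.5541, 0.0863, 0.0515]
eef_rot: [[0.156, 0.988, -0.0], [0.988, -0.156, -0.006], [-0.006, 0.001, -1.0]]
wrist_force: [-2.1, -8.8, 8.8]
grip_width: 0.0293
gripper_force: 70.0
```

Call:
servo_tool --pt "0 0.3 2 0 0" --pt "0 0 0 0 0" --pt "0 0 0 0 0"

```text
time: 9.55
tcp_pos: [0.5542, 0.0865, 0.0515]
eef_rot: [[0.157, 0.988, -0.001], [0.987, -0.157, -0.008], [-0.008, 0.0, -1.0]]
wrist_force: [-3.7, -11.6, 10.3]
grip_width: 0.0292
gripper_force: 70.1
```

Contact with the nest came at TCP y ≈ 86 mm. The push force is building against friction. I'll ease the downforce slightly and continue in small steps.

Call:
servo_tool --pt "0 0.15 1 0.3 0" --pt "0 0 0 0 0" --pt "0 0 0 0 0"

```text
time: 9.85
tcp_pos: [0.5541, 0.0865, 0.0515]
eef_rot: [[0.158, 0.987, -0.002], [0.987, -0.158, -0.009], [-0.009, -0.0, -1.0]]
wrist_force: [-4.0, -11.9, 10.0]
grip_width: 0.0295
gripper_force: 70.1
```

Call:
servo_tool --pt "0 0.3 2 0 0" --pt "0 0 0 0 0" --pt "0 0 0 0 0"

```text
time: 10.15
tcp_pos: [0.5546, 0.087, 0.0515]
eef_rot: [[0.16, 0.987, -0.002], [0.987, -0.16, -0.011], [-0.011, -0.0, -1.0]]
wrist_force: [-2.8, -14.2, 9.4]
grip_width: 0.0291
gripper_force: 69.9
```

Call:
servo_tool --pt "0 0.3 2 0 0" --pt "0 0 0 0 0" --pt "0 0 0 0 0"

```text
time: 10.45
tcp_pos: [0.5547, 0.0871, 0.0515]
eef_rot: [[0.16, 0.987, -0.003], [0.987, -0.16, -0.013], [-0.014, -0.001, -1.0]]
wrist_force: [-2.9, -16.7, 12.1]
grip_width: 0.0292
gripper_force: 70.1
```

The position is stuck by friction and compliance, with the command leading by about 10 mm. Easing the downforce should lower the friction. A full release would lift only about 2.5 mm.

Call:
servo_tool --pt "0 0 0 0.7 0" --pt "0 0 0 0 0" --pt "0 0 0 0 0"

```text
time: 10.75
tcp_pos: [0.5546, 0.0877, 0.0515]
eef_rot: [[0.161, 0.987, -0.003], [0.987, -0.161, -0.012], [-0.012, -0.001, -1.0]]
wrist_force: [-2.6, -14.4, 7.8]
grip_width: 0.029
gripper_force: 69.4
```

Call:
servo_tool --pt "0 0 0 0.7 0" --pt "0 0 0 0 0" --pt "0 0 0 0 0"

```text
time: 11.05
tcp_pos: [0.5545, 0.0888, 0.0516]
eef_rot: [[0.16, 0.987, -0.003], [0.987, -0.16, -0.011], [-0.011, -0.001, -1.0]]
wrist_force: [-1.8, -12.7, 3.5]
grip_width: 0.0295
gripper_force: 68.8
```

Call:
servo_tool --pt "0 0.15 1 0 0" --pt "0 0 0 0 0" --pt "0 0 0 0 0"

```text
time: 11.35
tcp_pos: [0.5546, 0.0898, 0.0515]
eef_rot: [[0.16, 0.987, -0.003], [0.987, -0.16, -0.011], [-0.011, -0.001, -1.0]]
wrist_force: [-1.0, -13.1, 3.1]
grip_width: 0.0292
gripper_force: 69.2
```

```bash
python3 - <<'E'
from h import *
b=cap('scene')['frame'];cv2.imwrite('pics/sc6.png',b[:,:,::-1])
w=cap('wrist','w6.png')
a=cv2.imread('pics/w5.png');c=cv2.imread('pics/w6.png')
p=cv2.imread('pics/sc5.png')[150:230,270:370];q=b[150:230,270:370,::-1]
f=lambda i:cv2.resize(i,(400,320),interpolation=2)
cv2.imwrite('pics/cmp.png',np.vstack([np.hstack([f(p),f(q)]),np.hstack([a[0:200,130:430],c[0:200,130:430]]) if 0 else cv2.resize(np.hstack([a[0:190,80:480],c[0:190,80:480]]),(800,190))]))
E
```

```text
(no output)
```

View pics/cmp.png

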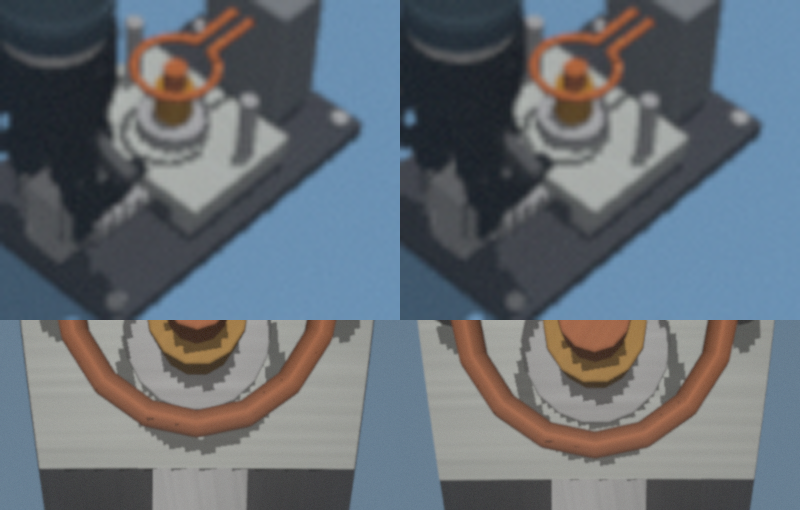

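The left/right comparison shows the nest starting to lift slightly, with only the wedge under its edge and the gripper clear. It's sliding now: the TCP is about 3.8 mm past contact, so roughly 1 mm of lift. About 8 mm more to go.

Call:
servo_tool --pt "0 0.3 2 0 0" --pt "0 0 0 0 0" --pt "0 0 0 0 0"

```text
time: 11.75
tcp_pos: [0.5547, 0.092, 0.0515]
eef_rot: [[0.16, 0.987, -0.003], [0.987, -0.16, -0.011], [-0.011, -0.001, -1.0]]
wrist_force: [-0.4, -12.7, 3.3]
grip_width: 0.0292
gripper_force: 69.1
```

Call:
servo_tool --pt "0 0.3 2 0 0" --pt "0 0 0 0 0" --pt "0 0 0 0 0"

```text
time: 12.05
tcp_pos: [0.5549, 0.0939, 0.0515]
eef_rot: [[0.16, 0.987, -0.003], [0.987, -0.16, -0.011], [-0.011, -0.002, -1.0]]
wrist_force: [-1.5, -12.7, 3.5]
grip_width: 0.0291
gripper_force: 69.2
```

Call:
servo_tool --pt "0 0.3 2 0 0" --pt "0 0 0 0 0" --pt "0 0 0 0 0"

```text
time: 12.35
tcp_pos: [0.5551, 0.0958, 0.0515]
eef_rot: [[0.16, 0.987, -0.004], [0.987, -0.16, -0.011], [-0.011, -0.002, -1.0]]
wrist_force: [-1.9, -13.1, 4.5]
grip_width: 0.0292
gripper_force: 69.3
```

```bash
python3 - <<'E'
from h import *
b=cap('scene')['frame'];cv2.imwrite('pics/sc7.png',b[:,:,::-1]);w=cap('wrist','w7.png')
# vertical image shift of the nest's right part between before (sc5) and now; 3 mm in pixels by calibration
p=cv2.imread('pics/sc5.png',0).astype(np.float32);q=cv2.cvtColor(b,cv2.COLOR_RGB2GRAY).astype(np.float32)
c=cap('scene');pp=proj(c,[[.638,.227,.038],[.638,.227,.041],[.60,.15,.038],[.60,.15,.041]]);print(pp[1]-pp[0],pp[3]-pp[2],pp[0],pp[2])
for n,(x0,y0,x1,y1) in dict(nest=(310,183,342,212),fit=(302,160,322,190),coilhead=(328,138,352,180),base=(345,170,362,195)).items():
    q2=cv2.imread('pics/sc6.png',0).astype(np.float32)
    h=cv2.createHanningWindow((x1-x0,y1-y0),cv2.CV_32F)
    print(n,np.round(cv2.phaseCorrelate(p[y0:y1,x0:x1],q2[y0:y1,x0:x1],h)[0],2),np.round(cv2.phaseCorrelate(p[y0:y1,x0:x1],q[y0:y1,x0:x1],h)[0],2))
E
```

```text
[ 0.09076155 -0.77090276] [ 0.04219049 -0.76552203] [341.41401101 184.13132688] [312.94131237 195.81750747]
nest [-0.04 -0.21] [ 0.13 -0.33]
fit [-0.15 -0.11] [-0.4  -0.42]
coilhead [-0.04  0.63] [0.02 0.63]
base [-0.03  0.69] [-0.01  0.66]
```

The "static" parts show an odd 0.65 px offset, so I'll check whether that's a bias in the method.

```bash
python3 - <<'E'
from h import *
L=lambda n:cv2.imread(n,0).astype(np.float32)
I={n:L(f'pics/{n}.png') for n in('scene','scene3','sc5','sc6','sc7')}
def ecc(A,B,x0,y0,x1,y1):
    M=np.eye(2,3,dtype=np.float32)
    cv2.findTransformECC(A[y0:y1,x0:x1],B[y0:y1,x0:x1],M,0,(3,200,1e-6),None,3);return np.round(M[:,2],2)
for n,r in dict(nestR=(312,184,345,213),fit=(304,162,322,186),coilhead=(330,136,354,178),base=(343,168,364,200),tee=(265,298,302,330)).items():
    print(n,[ecc(I['scene3'],I[k],*r).tolist() for k in('scene','sc5','sc6','sc7')])
E
```

```text
nestR [[-0.0, 0.009999999776482582], [0.009999999776482582, 0.019999999552965164], [0.009999999776482582, -0.10999999940395355], [0.10000000149011612, -0.4000000059604645]]
fit [[0.009999999776482582, 0.009999999776482582], [0.009999999776482582, 0.009999999776482582], [-0.009999999776482582, -0.20999999344348907], [-0.0, -0.6000000238418579]]
coilhead [[0.009999999776482582, -0.0], [-0.029999999329447746, -0.009999999776482582], [-0.019999999552965164, -0.009999999776482582], [-0.029999999329447746, -0.009999999776482582]]
base [[-0.019999999552965164, -0.0], [-0.009999999776482582, -0.019999999552965164], [-0.009999999776482582, 0.0], [-0.029999999329447746, 0.009999999776482582]]
tee [[0.019999999552965164, -0.019999999552965164], [0.009999999776482582, -0.019999999552965164], [0.009999999776482582, -0.009999999776482582], [-0.009999999776482582, -0.009999999776482582]]
```

That was a bias: with ECC the static parts read 0. The fitting has risen 0.60 px, which is 2.3–2.5 mm, matching 9.8 mm of travel past contact. One last 2 mm push, then settle.

Call:
servo_tool --pt "0 0.3 2 0 0" --pt "0 0 0 0 0" --pt "0 0 0 0 0" --pt "0 0 0 0 0" --pt "0 0 0 0 0" --pt "0 0 0 0 0" --pt "0 0 0 0 0"

```text
time: 13.2
tcp_pos: [0.5553, 0.0976, 0.0515]
eef_rot: [[0.16, 0.987, -0.004], [0.987, -0.16, -0.011], [-0.012, -0.002, -1.0]]
wrist_force: [-2.4, -13.6, 4.2]
grip_width: 0.0293
gripper_force: 69.3
```

```bash
python3 - <<'E'
from h import *
q=cv2.cvtColor(cap('scene')['frame'],cv2.COLOR_RGB2GRAY).astype(np.float32);p=cv2.imread('pics/scene3.png',0).astype(np.float32)
for r in [(304,162,322,186),(343,168,364,200)]:
    x0,y0,x1,y1=r;M=np.eye(2,3,dtype=np.float32)
    cv2.findTransformECC(p[y0:y1,x0:x1],q[y0:y1,x0:x1],M,0,(3,200,1e-6),None,3);print(M[:,2],-M[1,2]/.256,'mm')
s=manip.sense();print(s['tcp_pos'],s['wrist_force'],s['joint_vel'],s['gripper_force'])
cap('wrist','w8.png')
E
```

```text
[ 0.0110005 -0.645943 ] 2.5232146 mm
[-0.01050422 -0.00919166] 0.03590492 mm
[0.55529592 0.09766765 0.05151095] [ -2.43274636 -12.43667031   4.32263838] [ 0.0593473   0.03845921  0.03687282  0.12743806 -0.02647076 -0.00364723
  0.02430489] 69.32955980300903
```

View pics/w8.png

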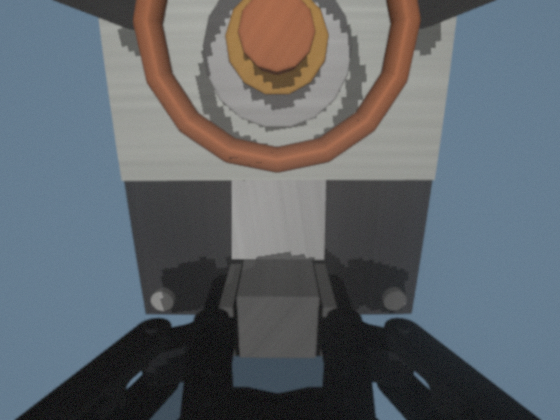

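The nest's edge (row 180) rests on the ramp. The wedge is centred at cols 232–326, the fingers are well clear of the nest, and everything is steady. The lift is about 2.5–2.9 mm, so I'm handing in.

```bash
python3 -c "
from station import manip
print(manip.close_job())"
```

```text
the job is handed in; nothing more can be done
None
```

I handed the job in at about 13 s, with the wedge flat on the base plate, still gripped at about 69 N, and holding the nest up by an estimated 2.5–2.9 mm; the hand-in call gave no verdict.

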